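# Make up two food parcels at the pantry table

### The arm

A 6-joint arm with a two-finger parallel gripper is mounted at the origin on the work surface. World frame = base frame: x ahead of the robot, y to its left, z up, the work surface at z = 0. Lengths are in m, angles in rad, forces in N, time in s.
With the tool pointing down it reaches from about 0.325 to 0.9 m from the base axis. Payload 6.1 kg.
Tool frame: the origin (TCP) lies on the centre line of the jaws, within the pads' length; the fingertips stand 22 mm ahead of it and the grasp point (between the pads) lies 3 mm ahead of it (manip.tip_reach is the distance from the TCP to the fingertips, in m); z points along the fingers, y is the line along which they close (so a half turn about z gives the same grasp; the last joint's range is limited). The gripper opens to 85 mm and grips with 20 to 120 N. Pads are 22 mm wide; open, the fingers measure 114 mm over their backs; the gripper's body (76 mm by 85 mm) begins 54 mm behind the grasp point. The pads swing forward as they close: fully open they stand 13 mm farther back than shut.
Start: joints at [-1.468, 0.22, 1.526, -0, 1.395, -0.126], TCP at [0.142, -0.609, 0.253] pointing down, gripper open.
Joint ranges: [-2.98, 2.98], [-0.91, 2.08], [0.09, 2.57], [-1.24, 4.39], [0.2, 2.65], [-2.68, 2.68]. Speed limits (rad/s): [2.57, 2.57, 3.01, 3.14, 3.14, 3.14].

### API

Orientations are given as [roll, pitch, yaw] about the fixed x, y, z axes, in that order (R = Rz(yaw) Ry(pitch) Rx(roll)).
In Python, from rig import telemetry, eyes, workorder, manip gives the robot as it stands. The module is installed in compiled form; this text tells all that it offers.
- The arm moves only by the shell command python3 -m jog 'ROWS' [OPENING] [FORCE]. ROWS is JSON, a list that holds one entry, the list of rows, each a list of 6 numbers: the shift along the tool's x, y, z each as a share of 30 mm, from -1 to 1, then the turn, a rotation vector about the tool's x, y, z each as a share of 0.12 rad, from -1 to 1. In form: [[[tx, ty, tz, rx, ry, rz], ...]]. A call has 1 to 8 rows; each row shifts and turns the commanded pose from where the row before left it, along the tool's axes as they then stand; what a row does not reach is not made up. A row lasts 1/8 s, in which the tool goes at most 62.5 mm and 10.7 degrees, less where a joint would pass 70% of its speed; a pose out of reach is approached as far as the arm can. A call with a number of a shift or a turn outside -1 to 1 is refused whole. A call with a gripper value outside its range is refused whole. OPENING is the opening, from 0 (shut) to 1 (fully open), set as the call begins (- or left out, the last holds). The fingers move at their own pace and stop on an object; FORCE is the grip in N (left out, the last holds). Time passes only in rows, so rows that do not move let the fingers close. It gives the time, the measured TCP pose, the force, the opening and the grip force at its end, in the units of the state.
- telemetry.get_state(): the state, without advancing time (a new reading comes with each control period).
- eyes.get_image(name): name is "scene" or "top"; returns the picture (384x512x3 uint8, blue, green, red); there is no depth.
- eyes.get_calibration(name): a dict with "vfov" (degrees; the focal length in pixels is half the picture's height over the tangent of half this angle, whatever the lens; pixels are square), "cx", "cy" (the principal point, pixels), "rvec" (rotation vector, rad) and "tvec" (3), from world to camera coordinates, as OpenCV has them. Camera axes: x right, y down, z forward; pixel columns grow to the right and rows downward; lengths in m; the calibration is good to about 2 mm. A picture is of the moment at which its call begins. get_calibration takes no time and is no camera call.
- workorder.hand_in(): hands the job in; it is judged then, once.
The state is a dict: "clock": time; "joint_pos": joint angles; "qvel": joint speeds; "effort": joint torques, N m; "tool_pos": TCP position; "eef_rot": TCP orientation; "ft_force": force on the tool from outside, world axes, zero at the start; "torque": the same for the moment, N m; "gripper_width": finger opening in m; "finger_force": force on a finger pad.
Only numpy, scipy, OpenCV 4.12 (cv2) and the standard library are available. Lean on these libraries where they do the work, as an engineer would, in place of code of your own. Each camera call takes 0.05 s, during which the arm holds its last target. There are 200 camera calls.

### The job

Make up the two food parcels from the stock standing on the table: the tall soup can goes in the middle compartment of the three-compartment tray, with the small carton and the slim spice jar in the compartments on either side of it; the jam jar and the flat tin go in the two-compartment tray, one to each compartment. Stand everything upright on the tray floor, set it down gently without dropping it, and leave the big can and the tape roll alone.

Things in the scene. Friction and masses are not known exactly. Their poses are not given: they have to be found in the camera images.
- three_tray: Open brown tray with three equal compartments in a row, 280 mm (x) by 133 mm (y) outside. Compartment centres lie at x = -92, 0 and +92 mm, y = 0 in its frame. Each compartment is 88 mm (tray x) by 125 mm (tray y) inside; walls and dividers 4 mm thick, their tops 28 mm above the table; floor 4 mm thick. Origin: centre of its underside; x runs along the row of compartments, z up. The tray is fixed. It may stand to the left or to the right of the stock.
- two_tray: Open brown tray with two equal compartments in a row, 188 mm (x) by 133 mm (y) outside. Compartment centres lie at x = -46 and +46 mm, y = 0 in its frame. Each compartment is 88 mm (tray x) by 125 mm (tray y) inside; walls and dividers 4 mm thick, their tops 28 mm above the table; floor 4 mm thick. Origin: centre of its underside; x runs along the row of compartments, z up. The tray is fixed. It stands on the other side of the stock.
- soup_can_mid (a point): Tall steel soup can with a white label with a reddish band and a bare metal top, 66 mm diameter, 95 mm high, about 0.33 kg. Origin: its centre, half-way up; z is its upright axis. It starts standing upright on the table.
- flat_tin_mid (a point): Low flat aluminium tin with a white paper label round it and a ring pull on top, 66 mm diameter, 42 mm high, about 0.17 kg. Origin: its centre, half-way up; z is its upright axis. It starts standing upright on the table.
- jam_jar_mid (a point): Amber glass jam jar with a brass-coloured screw lid; glass 60 mm diameter up to 68 mm height, lid 62 mm diameter from there to the top, 84 mm high in all, about 0.3 kg. Origin: its centre, half-way up; z is its upright axis. It starts standing upright on the table.
- spice_jar_mid (a point): Slim round spice jar of brown spice with a black cap; 44 mm diameter up to 66 mm height, cap 45 mm diameter above, 90 mm high in all, about 0.12 kg. Origin: its centre, half-way up; z is its upright axis. It starts standing upright on the table.
- tea_carton_mid (a point): Small cardboard carton standing on end, 36 mm (its x) by 60 mm (its y) by 88 mm high, about 0.1 kg. It may be turned any way about the vertical. Origin: its centre, half-way up; z is its upright axis. It starts standing upright on the table.
- big_can_mid (a point): Bystander: large catering can, 100 mm diameter, 118 mm high, standing beyond the work (about x = 0.75 m). Origin: its centre. Leave alone.
- tape_roll_mid (a point): Bystander: open ring-shaped brown roll of packing tape lying flat, 100 mm diameter, 48 mm high, beyond the work (about x = 0.75 m). Origin: its centre. Leave alone.

How it is judged:
At the end, for the whole second after the job is handed in: Soup can in the middle cell of the three-cell tray, carton and spice jar in its end cells, jam jar and flat tin one per cell of the two-cell tray; each centre within 20 mm of its cell's along the row and 50 mm across, base within 4 mm of the tray floor, upright within 0.1 rad, at rest (y of soup_can_mid in the frame of three_tray between -0.05 and 0.05 m and z of soup_can_mid in the frame of three_tray between 0.0475 and 0.0555 m and angle between each of soup_can_mid, tea_carton_mid, spice_jar_mid, jam_jar_mid, flat_tin_mid's own z axis and vertical below 0.1 rad and linear speed of each of soup_can, tea_carton, spice_jar, jam_jar, flat_tin below 0.02 m/s and y of tea_carton_mid in the frame of three_tray between -0.05 and 0.05 m and z of tea_carton_mid in the frame of three_tray between 0.044 and 0.052 m and y of spice_jar_mid in the frame of three_tray between -0.05 and 0.05 m and z of spice_jar_mid in the frame of three_tray between 0.045 and 0.053 m and y of jam_jar_mid in the frame of two_tray between -0.05 and 0.05 m and z of jam_jar_mid in the frame of two_tray between 0.042 and 0.05 m and y of flat_tin_mid in the frame of two_tray between -0.05 and 0.05 m and z of flat_tin_mid in the frame of two_tray between 0.021 and 0.029 m and x of soup_can_mid in the frame of three_tray between -0.02 and 0.02 m and ((x of tea_carton_mid in the frame of three_tray between -0.112 and -0.072 m and x of spice_jar_mid in the frame of three_tray between 0.072 and 0.112 m) or (x of tea_carton_mid in the frame of three_tray between 0.072 and 0.112 m and x of spice_jar_mid in the frame of three_tray between -0.112 and -0.072 m)) and ((x of jam_jar_mid in the frame of two_tray between -0.066 and -0.026 m and x of flat_tin_mid in the frame of two_tray between 0.026 and 0.066 m) or (x of jam_jar_mid in the frame of two_tray between 0.026 and 0.066 m and x of flat_tin_mid in the frame of two_tray between -0.066 and -0.026 m))); the robot touches nothing.
It fails at once if a thing lands in its tray at more than 0.75 m/s (dropped or slammed) ((linear speed of soup_can above 0.75 m/s and z of soup_can_mid in the frame of three_tray below 0.0595 m and y of soup_can_mid in the frame of three_tray between -0.06 and 0.06 m and x of soup_can_mid in the frame of three_tray between -0.14 and 0.14 m) or (linear speed of tea_carton above 0.75 m/s and z of tea_carton_mid in the frame of three_tray below 0.056 m and y of tea_carton_mid in the frame of three_tray between -0.06 and 0.06 m and x of tea_carton_mid in the frame of three_tray between -0.14 and 0.14 m) or (linear speed of spice_jar above 0.75 m/s and z of spice_jar_mid in the frame of three_tray below 0.057 m and y of spice_jar_mid in the frame of three_tray between -0.06 and 0.06 m and x of spice_jar_mid in the frame of three_tray between -0.14 and 0.14 m) or (linear speed of jam_jar above 0.75 m/s and z of jam_jar_mid in the frame of two_tray below 0.054 m and y of jam_jar_mid in the frame of two_tray between -0.06 and 0.06 m and x of jam_jar_mid in the frame of two_tray between -0.09 and 0.09 m) or (linear speed of flat_tin above 0.75 m/s and z of flat_tin_mid in the frame of two_tray below 0.033 m and y of flat_tin_mid in the frame of two_tray between -0.06 and 0.06 m and x of flat_tin_mid in the frame of two_tray between -0.09 and 0.09 m)).
It fails at once if a bystander (big can, tape roll) is moved by more than 20 mm (distance of any of big_can_mid, tape_roll_mid from where it was at the start of the episode above 0.02 m).
It also fails if it takes over 125 s, if anything falls off the work surface, if the arm or the gripper's body presses on something with over 40 N, if the wrist force passes 120 N, or if a joint passes its speed limit or range.

## Working session

There is one attempt and no reset: what is moved stays moved. The work goes in short steps, Python scripts to look and compute and a shell command to move; the robot and the scene stay as the last step left them, time stands still between calls to the robot, and variables do not carry over. Pictures are saved under pics/ and viewed, at most 14 in all, crops included, and the job is handed in when it is done.

```bash
mkdir -p pics
python3 - <<'E'
from rig import telemetry, eyes, manip
import cv2
for n in ("top","scene"):
    cv2.imwrite(f"pics/{n}0.png",eyes.get_image(n)); print(n,eyes.get_calibration(n))
s=telemetry.get_state(); print(s, manip.tip_reach)
E
```

```text
top {'vfov': 52.26416961366978, 'cx': 251.08706483675482, 'cy': 191.14108250191427, 'rvec': array([ 2.01107273, -2.18780852,  0.25485545]), 'tvec': array([0.0414857 , 0.59067414, 1.01769157])}
scene {'vfov': 43.67330216720628, 'cx': 248.37393100629245, 'cy': 190.14252136617844, 'rvec': array([ 2.55128925,  0.72349348, -0.19786626]), 'tvec': array([-0.49493186, -0.2573406 ,  1.24108684])}
{'clock': 0.1, 'joint_pos': array([-1.46812192e+00,  2.21172790e-01,  1.52753097e+00, -2.14502783e-05,
        1.39470099e+00, -1.26078678e-01]), 'qvel': array([ 0.00111002, -0.00091214, -0.00136427, -0.00105368,  0.00136896,
       -0.00073505]), 'effort': array([ 1.58084931e-04, -4.98245859e+01, -3.90546513e+01, -2.55359564e-04,
        5.67278388e-03,  1.01688394e-05]), 'tool_pos': array([ 0.14167574, -0.60819314,  0.25227465]), 'eef_rot': array([-3.13979229e+00, -2.06917389e-04,  2.28756676e-01]), 'ft_force': array([-0.06731192, -0.27176991, -0.61743776]), 'torque': array([ 0.02874723, -0.01978038,  0.02850475]), 'finger_force': 0.0, 'gripper_width': 0.08516768781841141} 0.022
```

View pics/top0.png

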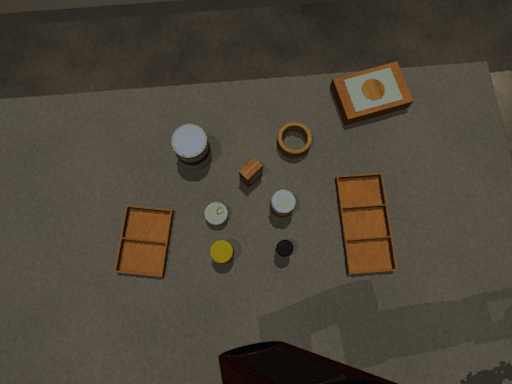

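View pics/scene0.png

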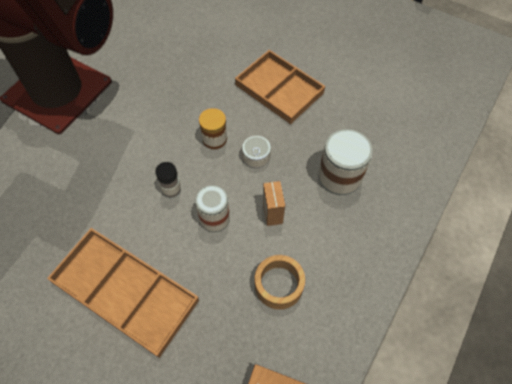

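The top view shows the two-tray at (145,242), the three-tray at (365,224), tin (216,214), jam jar (222,251), spice jar (285,248), soup can (283,202) and carton (251,170). The scene view shows the same things. I'll segment and enlarge.

```bash
cat > h.py <<'E'
import numpy as np, cv2
from rig import eyes
def cam(n):
    c=eyes.get_calibration(n); f=192/np.tan(np.radians(c['vfov'])/2)
    K=np.array([[f,0,c['cx']],[0,f,c['cy']],[0,0,1]]); return K,cv2.Rodrigues(c['rvec'])[0],c['tvec']
def ray(n,uv,z):
    K,R,t=cam(n); d=R.T@np.linalg.inv(K)@np.array([uv[0],uv[1],1.]); o=-R.T@t
    return (o+d*(z-o[2])/d[2])[:2]
def proj(n,p):
    K,R,t=cam(n); q=K@(R@np.array(p,float)+t); return q[:2]/q[2]
E
python3 - <<'E'
from h import *
for n in("top","scene"):
    print(n,(-cam(n)[1].T@cam(n)[2]).round(3))
a={'tin':((216.5,213.5),(256.5,148),.042),'jam':((221.5,251.5),(212,119),.084),'spice':((285,248),(166.5,170),.09),'soup':((283,202),(212,199),.095),'carton':((251,169),(274,190),.088)}
for k,(t,s,z) in a.items(): print(k,ray('top',t,z).round(4),ray('scene',s,z).round(4))
t=cv2.imread('pics/top0.png');s=cv2.imread('pics/scene0.png')
for n,im in(('top',t),('scene',s)):
    h=cv2.cvtColor(im,cv2.COLOR_BGR2HSV)
    m=cv2.inRange(h,(5,130,60),(25,255,255)); m=cv2.morphologyEx(m,cv2.MORPH_CLOSE,np.ones((7,7)))
    for c in cv2.findContours(m,0,2)[0]:
        if cv2.contourArea(c)>1200:
            b=cv2.boxPoints(cv2.minAreaRect(c)); w=np.array([ray(n,p,.028) for p in b])
            print(n,cv2.contourArea(c),b.round(1).tolist(),w.round(3).tolist(),'c',w.mean(0).round(4),'sides',np.linalg.norm(w-np.roll(w,1,0),axis=1).round(3))
            if cv2.contourArea(c)<12000:
                q=cv2.approxPolyDP(cv2.convexHull(c),6,True)[:,0]; print(' hull',q.tolist(),[ray(n,p,.028).round(3).tolist() for p in q])
A=cv2.resize(t[150:270,190:310],(480,480),interpolation=2);B=cv2.resize(s[100:230,150:290],(517,480),interpolation=2)
cv2.imwrite('pics/crop.png',cv2.resize(np.hstack([A,B]),(800,385)))
E
```

```text
top [0.341 0.011 1.127]
scene [ 0.862 -0.436  0.958]
tin [0.5423 0.0935] [0.547  0.0931]
jam [0.4318 0.0836] [0.4341 0.0836]
spice [ 0.4264 -0.084 ] [ 0.4297 -0.0822]
soup [ 0.5488 -0.0909] [ 0.5527 -0.0915]
carton [ 0.6504 -0.013 ] [ 0.6481 -0.0039]
top 3100.5 [[114.19999694824219, 271.29998779296875], [124.5, 202.5], [172.0, 209.60000610351562], [161.6999969482422, 278.3999938964844]] [[0.408, 0.386], [0.599, 0.355], [0.567, 0.22], [0.377, 0.256]] c [0.4878 0.3043] sides [0.133 0.194 0.139 0.193]
 hull [[171, 210], [162, 276], [115, 271], [126, 206]] [[0.566, 0.223], [0.384, 0.255], [0.408, 0.383], [0.588, 0.351]]
top 4526.0 [[335.6000061035156, 176.1999969482422], [383.5, 169.89999389648438], [396.5, 269.79998779296875], [348.70001220703125, 276.0]] [[0.626, -0.258], [0.633, -0.4], [0.346, -0.389], [0.341, -0.256]] c [ 0.4864 -0.3257] sides [0.285 0.142 0.287 0.134]
 hull [[381, 173], [396, 269], [349, 273], [336, 177]] [[0.624, -0.391], [0.349, -0.388], [0.349, -0.258], [0.623, -0.259]]
top 2876.5 [[332.20001220703125, 78.0999984741211], [401.6000061035156, 58.79999923706055], [4
[... 410 characters left out ...]
, [198.6999969482422, 298.6000061035156], [158.3000030517578, 356.29998779296875]] [[0.347, -0.39], [0.332, -0.249], [0.63, -0.263], [0.628, -0.393]] c [ 0.4845 -0.3235] sides [0.281 0.142 0.299 0.13 ]
 hull [[91, 229], [196, 297], [159, 355], [49, 278]] [[0.349, -0.26], [0.624, -0.263], [0.628, -0.39], [0.348, -0.387]]
scene 3175.0 [[233.10000610351562, 82.0999984741211], [260.6000061035156, 42.599998474121094], [325.1000061035156, 87.5], [297.6000061035156, 127.0]] [[0.388, 0.241], [0.376, 0.395], [0.594, 0.347], [0.595, 0.204]] c [0.4881 0.2969] sides [0.211 0.155 0.224 0.143]
 hull [[268, 51], [323, 86], [290, 121], [236, 82]] [[0.408, 0.38], [0.588, 0.348], [0.57, 0.21], [0.394, 0.246]]
```

View pics/crop.png

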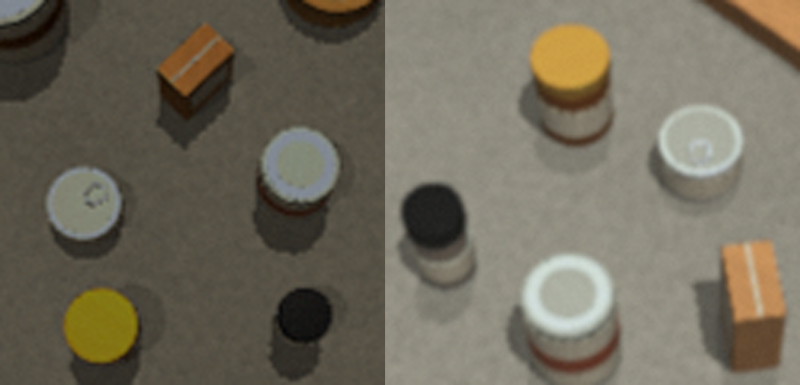

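The enlarged crop shows the carton's top edges (top-view crop corners (158,70),(205,25),(234,50),(187,96)) and the round tops. Now I'll work out the carton angle and final estimates.

```bash
python3 - <<'E'
from h import *
T=lambda x,y:(190+x/3.209,150+y/3.209)
S=lambda x,y:(150+(x-385)/2.965,100+y/2.965)
a={'tin':((84,202),(700,139),.042),'jam':((101,325),(570,61),.084),'spice':((304,315),(434,213),.09),'soup':((299,166),(568,295),.095)}
for k,(t,s,z) in a.items(): p,q=ray('top',T(*t),z),ray('scene',S(*s),z); print(k,p.round(3),q.round(3),((p+q)/2).round(4))
for n,F,c in(('top',T,[(158,70),(205,25),(234,50),(187,96)]),('scene',S,[(733,308),(723,248),(768,243),(780,302)])):
    w=np.array([ray(n,F(*x),.088) for x in c]); d=np.roll(w,-1,0)-w
    print(n,w.mean(0).round(4),np.linalg.norm(d,axis=1).round(3),np.degrees(np.arctan2(d[:,1],d[:,0])).round(0))
E
python3 -m jog '[[[0,0,0,0,0,0.95],[0,0,0,0,0,0.95],[0.5,-0.9,0,0,0,0],[0.5,-0.9,0,0,0,0],[0.5,-0.9,0,0,0,0],[0.5,-0.9,0,0,0,0],[0.5,-0.9,0,0,0,0],[0.5,-0.9,0,0,0,0]]]' 1 30
```

```text
tin [0.544 0.094] [0.545 0.095] [0.5444 0.0948]
jam [0.432 0.084] [0.437 0.08 ] [0.4349 0.082 ]
spice [ 0.426 -0.083] [ 0.433 -0.086] [ 0.4293 -0.0845]
soup [ 0.55  -0.091] [ 0.553 -0.093] [ 0.5512 -0.0921]
top [ 0.6511 -0.0133] [0.057 0.034 0.058 0.034] [ -50. -137.  131.   42.]
scene [ 0.6503 -0.01  ] [0.048 0.032 0.047 0.033] [ 129.   39.  -50. -140.]
clock: 1.1
tool_pos: [0.2319, -0.4454, 0.2528]
eef_rot: [-3.141, 0.0, 0.001]
ft_force: [-0.0, -0.2, 0.1]
gripper_width: 0.0855
finger_force: 0.0
```

```bash
python3 -m jog '[[[0.55,-1,0,0,0,0],[0.55,-1,0,0,0,0],[0.55,-1,0,0,0,0],[0.55,-1,0,0,0,0],[0.55,-1,0,0,0,0],[0.55,-1,0,0,0,0],[0.55,-1,0,0,0,0],[0.55,-1,0,0,0,0]]]' >/dev/null
python3 -m jog '[[[0.55,-1,0.4,0,0,0],[0.55,-1,0.4,0,0,0],[0.55,-1,0.5,0,0,0],[0.5,-1,0.5,0,0,0],[0,0,0.5,0,0,0],[0,0,0.5,0,0,0],[0,0,0,0,0,0]]]'
python3 - <<'E'
from h import *
cv2.imwrite('pics/s1.png',np.hstack([cv2.resize(eyes.get_image('scene')[60:260,100:340],(480,400)),cv2.resize(eyes.get_image('top')[170:290,220:316],(320,400))]))
E
```

```text
clock: 2.98
tool_pos: [0.4265, -0.0868, 0.1677]
eef_rot: [-3.141, 0.003, -0.0]
ft_force: [-0.8, 0.0, -0.1]
gripper_width: 0.0853
finger_force: 0.0
```

View pics/s1.png

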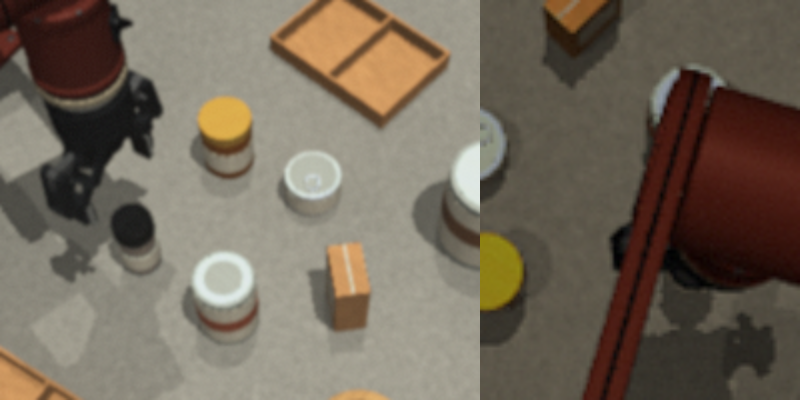

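The open gripper sits above the spice jar, jaws straddling it along y (scene crop fingers at (70,190) and (145,130), jar at (135,235)). Descend and close.

```bash
python3 -m jog '[[[0.1,-0.05,1,0,0,0],[0,0,1,0,0,0],[0,0,0.7,0,0,0],[0,0,0.3,0,0,0],[0,0,0,0,0,0]]]' 
python3 -m jog '[[[0,0,0,0,0,0],[0,0,0,0,0,0],[0,0,0,0,0,0],[0,0,0,0,0,0],[0,0,0,0,0,0],[0,0,0,0,0,0]]]' 0 30
```

```text
clock: 3.7
tool_pos: [0.4309, -0.0853, 0.0795]
eef_rot: [-3.142, 0.0, 0.0]
ft_force: [0.1, -0.2, 0.2]
gripper_width: 0.0852
finger_force: 0.0
clock: 4.45
tool_pos: [0.4317, -0.0851, 0.0803]
eef_rot: [3.141, -0.002, 0.001]
ft_force: [-1.2, 1.3, 6.1]
gripper_width: 0.0442
finger_force: 30.2
```

```bash
python3 -m jog '[[[0,0,-0.5,0,0,0],[0,0,-1,0,0,0],[0,0,-1,0,0,0],[-0.15,0.5,-0.5,0,0,0],[-0.15,1,0,0,0,0],[-0.15,1,0,0,0,0],[-0.15,1,0,0,0,0],[-0.15,1,0,0,0,0]]]'
python3 -m jog '[[[-0.15,1,0,0,0,0],[-0.15,1,0,0,0,0],[-0.15,1,0,0,0,0],[-0.1,0.5,0,0,0,0],[0,0,0.5,0,0,0],[0,0,1,0,0,0],[0,0,0,0,0,0],[0,0,0,0,0,0]]]'
python3 - <<'E'
from h import *
cv2.imwrite('pics/s2.png',np.hstack([cv2.resize(eyes.get_image('scene')[180:370,20:260],(480,380)),cv2.resize(eyes.get_image('top')[160:285,320:420],(304,380))]))
E
```

```text
clock: 5.45
tool_pos: [0.4073, -0.2215, 0.169]
eef_rot: [-3.141, 0.001, 0.0]
ft_force: [0.7, 0.1, -1.5]
gripper_width: 0.0443
finger_force: 31.1
clock: 6.45
tool_pos: [0.3922, -0.3243, 0.1244]
eef_rot: [-3.141, 0.0, 0.002]
ft_force: [0.6, -0.2, -1.1]
gripper_width: 0.0444
finger_force: 31.2
```

View pics/s2.png

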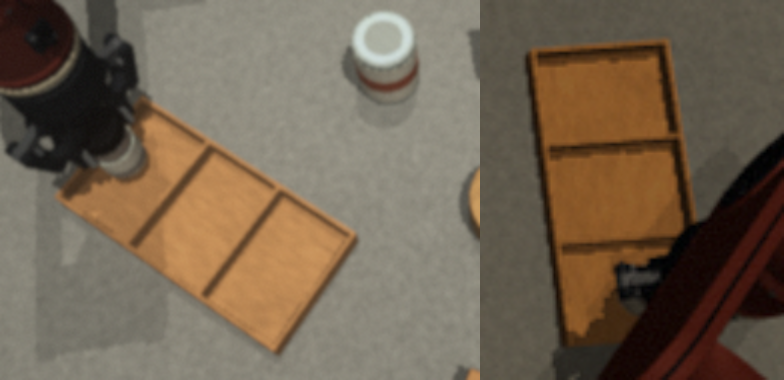

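The jar hangs over the near cell of the three-tray (scene crop (125,155)), inside its walls. Lower and release.

```bash
python3 -m jog '[[[0,0,0.6,0,0,0],[0,0,0.4,0,0,0],[0,0,0.2,0,0,0],[0,0,0.1,0,0,0],[0,0,0,0,0,0],[0,0,0,0,0,0]]]'
python3 -m jog '[[[0,0,0,0,0,0],[0,0,0,0,0,0],[0,0,0,0,0,0],[0,0,-0.3,0,0,0]]]' 0.9
```

```text
clock: 7.3
tool_pos: [0.3922, -0.3253, 0.0857]
eef_rot: [3.141, -0.0, 0.001]
ft_force: [0.2, -0.6, -1.4]
gripper_width: 0.0443
finger_force: 31.3
clock: 7.8
tool_pos: [0.3916, -0.3245, 0.094]
eef_rot: [-3.14, 0.001, 0.001]
ft_force: [0.1, 0.2, -0.1]
gripper_width: 0.0768
finger_force: 0.0
```

```bash
python3 -m jog '[[[0,0,-1,0,0,0],[0,0,-1,0,0,0],[0,0,-1,0,0,0],[0.66,-0.97,-0.2,0,0,0],[0.66,-0.97,0,0,0,0],[0.66,-0.97,0,0,0,0],[0.66,-0.97,0,0,0,0],[0.66,-0.97,0,0,0,0]]]' 1
python3 -m jog '[[[0.66,-0.97,0,0,0,0],[0.66,-0.97,0,0,0,0],[0.66,-0.97,0.3,0,0,0],[0,0,0.7,0,0,0],[0,0,0.5,0,0,0],[0,0,0,0,0,0],[0,0,0,0,0,0]]]'
python3 - <<'E'
from h import *
cv2.imwrite('pics/s3.png',np.hstack([cv2.resize(eyes.get_image('scene')[60:340,50:330],(500,500)),cv2.resize(eyes.get_image('top')[130:290,220:316],(300,500))]))
E
```

```text
clock: 8.8
tool_pos: [0.4916, -0.1785, 0.1911]
eef_rot: [3.141, -0.001, 0.001]
ft_force: [0.5, 0.1, 0.8]
gripper_width: 0.0851
finger_force: 0.0
clock: 9.68
tool_pos: [0.5505, -0.0926, 0.146]
eef_rot: [3.141, -0.001, -0.0]
ft_force: [0.1, 0.4, 0.6]
gripper_width: 0.0853
finger_force: 0.0
```

View pics/s3.png

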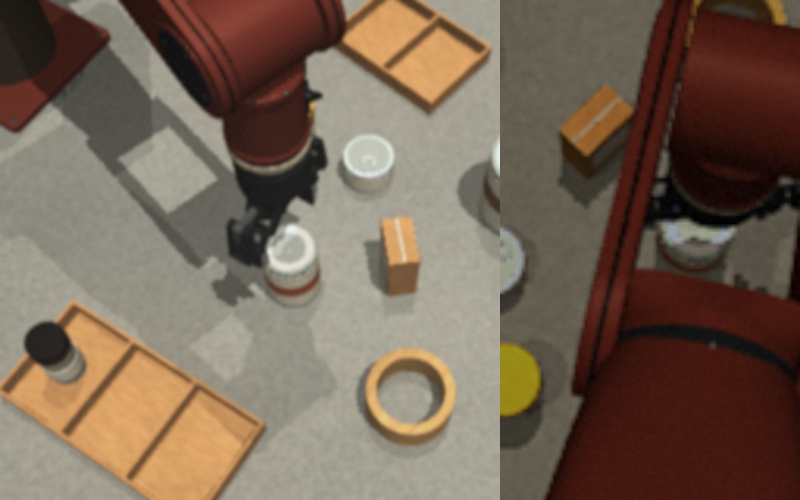

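The spice jar stands upright in the near cell (scene crop (55,355)). The open jaws straddle the soup can from above (scene crop can at (293,265)). Descend 67 mm to z ≈ 0.079, then close.

```bash
python3 -m jog '[[[0,0,1,0,0,0],[0,0,0.7,0,0,0],[0,0,0.4,0,0,0],[0,0,0.13,0,0,0],[0,0,0,0,0,0]]]' 
python3 -m jog '[[[0,0,0,0,0,0],[0,0,0,0,0,0],[0,0,0,0,0,0],[0,0,0,0,0,0],[0,0,0,0,0,0],[0,0,0,0,0,0]]]' 0 45
```

```text
clock: 10.4
tool_pos: [0.5506, -0.0923, 0.0789]
eef_rot: [3.141, -0.001, 0.001]
ft_force: [-0.8, -0.3, -0.1]
gripper_width: 0.0853
finger_force: 0.0
clock: 11.15
tool_pos: [0.5511, -0.0921, 0.0796]
eef_rot: [3.141, -0.002, 0.001]
ft_force: [-0.4, 1.4, 5.9]
gripper_width: 0.0647
finger_force: 50.2
```

```bash
python3 -m jog '[[[0,0,-0.5,0,0,0],[0,0,-1,0,0,0],[0,0,-1,0,0,0],[-0.2,0.5,-0.5,0,0,0],[-0.3,1,0,0,0,0],[-0.3,1,0,0,0,0],[-0.3,1,0,0,0,0],[-0.3,1,0,0,0,0]]]'
python3 -m jog '[[[-0.3,1,0,0,0,0],[-0.3,1,0,0,0,0],[-0.12,0.75,0,0,0,0],[0,0.5,0,0,0,0],[0,0,0.5,0,0,0],[0,0,0.9,0,0,0],[0,0,0.6,0,0,0],[0,0,0.3,0,0,0]]]'
python3 -m jog '[[[0,0,0.3,0,0,0],[0,0,0.15,0,0,0],[0,0,0.1,0,0,0],[0,0,0,0,0,0],[0,0,0,0,0,0]]]'
```

```text
clock: 12.15
tool_pos: [0.5068, -0.2285, 0.1677]
eef_rot: [-3.141, 0.002, 0.0]
ft_force: [-0.5, -0.0, -3.7]
gripper_width: 0.065
finger_force: 51.2
clock: 13.15
tool_pos: [0.4862, -0.3231, 0.0972]
eef_rot: [-3.139, 0.002, 0.002]
ft_force: [0.2, -0.1, -4.2]
gripper_width: 0.0651
finger_force: 51.2
clock: 13.78
tool_pos: [0.4873, -0.325, 0.0837]
eef_rot: [3.141, -0.001, 0.001]
ft_force: [-0.2, 1.7, 0.5]
gripper_width: 0.0643
finger_force: 51.4
```

```bash
python3 -m jog '[[[0,0,0,0,0,0],[0,0,0,0,0,0],[0,0,0,0,0,0],[0,0,-0.4,0,0,0],[0,0,-1,0,0,0],[0,0,-1,0,0,0],[0,0,-1,0,0,0],[0.5,-0.95,-0.2,0,0,0]]]' 1
python3 -m jog '[[[0.5,-0.95,0,0,0,0],[0.5,-0.95,0,0,0,0],[0.5,-0.95,0,0,0,0],[0.5,-0.95,0,0,0,0],[0.5,-0.95,0,0,0,0],[0.5,-0.95,0,0,0,0],[0.5,-0.95,0,0,0,0],[0.5,-0.95,0,0,0,0]]]' >/dev/null
python3 -m jog '[[[0.5,-0.95,0,0,0,0],[0.5,-0.95,0,0,0,0],[0,0,0,0,0,0.91],[0,0,0,0,0,0.91],[0,0,0,0,0,0.91],[0,0,0,0,0,0.91],[0,0,0,0,0,0.91],[0,0,0,0,0,0.91]]]' >/dev/null
python3 -m jog '[[[0,0,0,0,0,0.91],[0,0,0,0,0,0.91],[0,0,0,0,0,0],[0,0,0,0,0,0]]]'
python3 - <<'E'
from h import *
cv2.imwrite('pics/s4.png',np.hstack([cv2.resize(eyes.get_image('scene')[80:360,50:330],(500,500)),cv2.resize(eyes.get_image('top')[110:270,220:316],(300,500))]))
E
```

```text
clock: 14.78
tool_pos: [0.5028, -0.2985, 0.1951]
eef_rot: [3.137, -0.005, -0.002]
ft_force: [0.4, 0.1, 0.6]
gripper_width: 0.0852
finger_force: 0.0
clock: 17.27
tool_pos: [0.6517, -0.011, 0.1914]
eef_rot: [-3.141, -0.0, -0.871]
ft_force: [0.1, -0.2, 0.3]
gripper_width: 0.0854
finger_force: 0.0
```

View pics/s4.png

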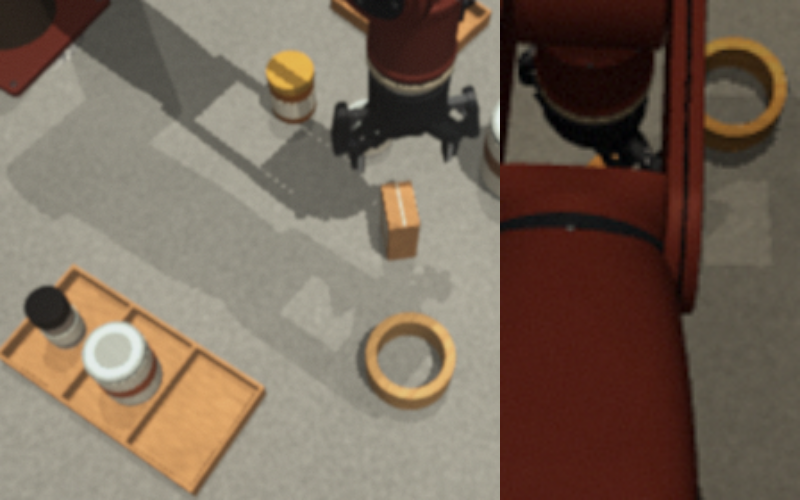

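The soup can stands in the middle cell; the jaws are aligned across the carton's thin side (scene crop carton (400,215)). Descend to 0.068 and close.

```bash
python3 -m jog '[[[0,0,0.7,0,0,0],[0,0,1,0,0,0],[0,0,1,0,0,0],[0,0,0.8,0,0,0],[0,0,0.4,0,0,0],[0,0,0.2,0,0,0],[0,0,0,0,0,0]]]' 
python3 -m jog '[[[0,0,0,0,0,0],[0,0,0,0,0,0],[0,0,0,0,0,0],[0,0,0,0,0,0],[0,0,0,0,0,0],[0,0,0,0,0,0],[0,0,0,0,0,0]]]' 0 30
```

```text
clock: 18.25
tool_pos: [0.6517, -0.011, 0.0679]
eef_rot: [-3.142, -0.0, -0.873]
ft_force: [-0.3, 0.4, 0.2]
gripper_width: 0.0857
finger_force: 0.0
clock: 19.12
tool_pos: [0.652, -0.011, 0.0686]
eef_rot: [-3.141, -0.001, -0.873]
ft_force: [-0.2, -0.4, 5.2]
gripper_width: 0.0358
finger_force: 37.0
```

```bash
python3 -m jog '[[[0,0,-0.5,0,0,0],[0,0,-1,0,0,0],[0,0,-1,0,0,-0.91],[0,0,-0.5,0,0,-0.91],[0,0,0,0,0,-0.91],[0,0,0,0,0,-0.91],[0,0,0,0,0,-0.91],[0,0,0,0,0,-0.91]]]' >/dev/null
python3 -m jog '[[[0,0,0,0,0,-0.91],[0,0,0,0,0,-0.91],[-0.22,0.95,0,0,0,0],[-0.22,0.95,0,0,0,0],[-0.22,0.95,0,0,0,0],[-0.22,0.95,0,0,0,0],[-0.22,0.95,0,0,0,0],[-0.22,0.95,0,0,0,0]]]'
python3 -m jog '[[[-0.22,0.95,0,0,0,0],[-0.22,0.95,0,0,0,0],[-0.22,0.95,0,0,0,0],[-0.22,0.95,0,0,0,0],[-0.22,0.95,0,0,0,0],[0,0,0.5,0,0,0],[0,0,0,0,0,0],[0,0,0,0,0,0]]]'
```

```text
clock: 21.12
tool_pos: [0.6117, -0.1829, 0.1583]
eef_rot: [-3.142, 0.0, 0.001]
ft_force: [0.1, 0.0, -0.6]
gripper_width: 0.0357
finger_force: 36.2
clock: 22.12
tool_pos: [0.5793, -0.3233, 0.1425]
eef_rot: [-3.141, 0.001, 0.002]
ft_force: [-0.2, 0.2, -0.6]
gripper_width: 0.0355
finger_force: 36.2
```

```bash
python3 -m jog '[[[0,0,0.8,0,0,0],[0,0,0.7,0,0,0],[0,0,0.4,0,0,0],[0,0,0.2,0,0,0],[0,0,0.15,0,0,0],[0,0,0.08,0,0,0],[0,0,0,0,0,0],[0,0,0,0,0,0]]]' 
python3 -m jog '[[[0,0,0,0,0,0],[0,0,0,0,0,0],[0,0,0,0,0,0],[0,0,-0.3,0,0,0],[0,0,-1,0,0,0],[0,0,-1,0,0,0],[0,0,-1,0,0,0],[0,0,-1,0,0,0]]]' 0.9
python3 - <<'E'
from h import *
cv2.imwrite('pics/s5.png',np.hstack([cv2.resize(eyes.get_image('scene')[180:370,20:260],(480,380)),cv2.resize(eyes.get_image('top')[160:285,320:420],(304,380))]))
E
```

```text
clock: 23.12
tool_pos: [0.5795, -0.3248, 0.0735]
eef_rot: [3.141, -0.001, 0.001]
ft_force: [-0.0, -0.0, -0.3]
gripper_width: 0.0357
finger_force: 36.3
clock: 24.12
tool_pos: [0.5793, -0.3246, 0.2038]
eef_rot: [3.141, -0.001, 0.001]
ft_force: [0.5, -0.1, 0.7]
gripper_width: 0.0769
finger_force: 0.0
```

View pics/s5.png

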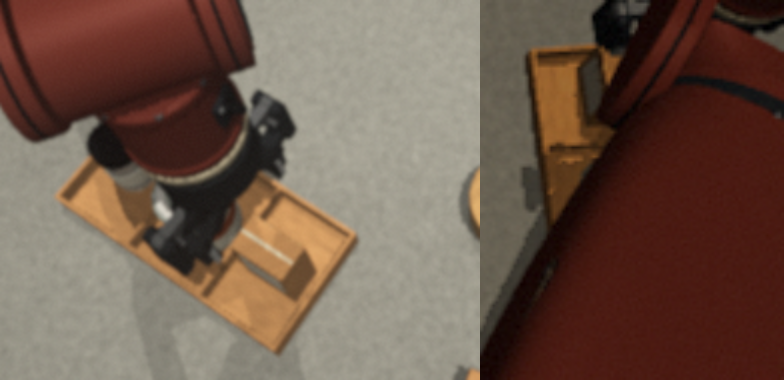

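The carton stands upright in the far cell (scene crop (270,255)). Next the tin.

```bash
python3 -m jog '[[[-0.08,-1,0,0,0,0],[-0.08,-1,0,0,0,0],[-0.08,-1,0,0,0,0],[-0.08,-1,0,0,0,0],[-0.08,-1,0,0,0,0],[-0.08,-1,0,0,0,0],[-0.08,-1,0,0,0,0],[-0.08,-1,0,0,0,0]]]' 1 >/dev/null
python3 -m jog '[[[-0.08,-1,0,0,0,0],[-0.08,-1,0,0,0,0],[-0.08,-1,0,0,0,0],[-0.08,-1,0,0,0,0],[-0.08,-1,0,0,0,0],[-0.08,-1,0,0,0,0],[0,0,0.5,0,0,0.75],[0,0,0.8,0,0,0.75]]]'
python3 -m jog '[[[0,0,1,0,0,0],[0,0,1,0,0,0],[0,0,0.7,0,0,0],[0,0,0,0,0,0],[0,0,0,0,0,0]]]'
python3 - <<'E'
from h import *
cv2.imwrite('pics/s6.png',np.hstack([cv2.resize(eyes.get_image('scene')[20:240,150:390],(480,440)),cv2.resize(eyes.get_image('top')[150:290,180:280],(314,440))]))
E
```

```text
clock: 26.22
tool_pos: [0.5456, 0.096, 0.163]
eef_rot: [-3.141, -0.002, -0.181]
ft_force: [0.7, 0.4, -0.5]
gripper_width: 0.0852
finger_force: 0.0
clock: 26.85
tool_pos: [0.5457, 0.0954, 0.0827]
eef_rot: [-3.141, -0.001, -0.179]
ft_force: [-0.6, 0.6, 0.4]
gripper_width: 0.0855
finger_force: 0.0
```

View pics/s6.png

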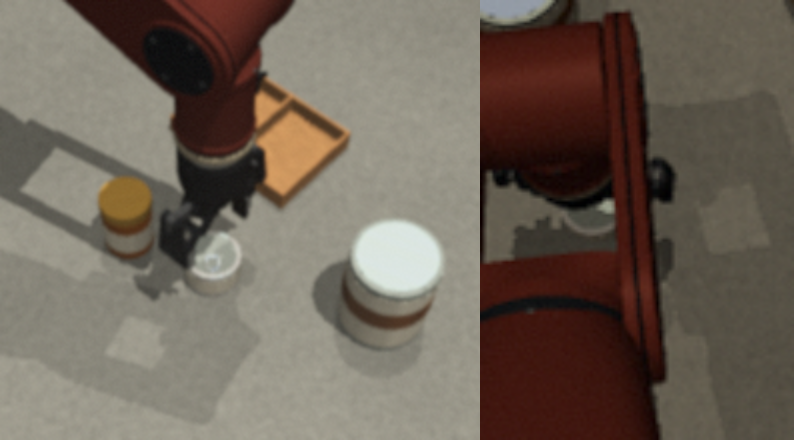

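The jaws straddle the tin (scene crop (213,262)), clear of the jam jar. Descend and close.

```bash
python3 -m jog '[[[0,0,0.8,0,0,0],[0,0,0.6,0,0,0],[0,0,0.3,0,0,0],[0,0,0.15,0,0,0],[0,0,0,0,0,0]]]' 
python3 -m jog '[[[0,0,0,0,0,0],[0,0,0,0,0,0],[0,0,0,0,0,0],[0,0,0,0,0,0],[0,0,0,0,0,0],[0,0,0,0,0,0]]]' 0 35
```

```text
clock: 27.58
tool_pos: [0.5454, 0.0954, 0.0265]
eef_rot: [-3.142, 0.0, -0.179]
ft_force: [-0.1, 0.6, 0.1]
gripper_width: 0.0851
finger_force: 0.0
clock: 28.32
tool_pos: [0.5461, 0.0955, 0.0274]
eef_rot: [-3.141, -0.002, -0.179]
ft_force: [-1.1, -0.2, 6.8]
gripper_width: 0.065
finger_force: 39.5
```

```bash
python3 -m jog '[[[0,0,-0.5,0,0,0],[0,0,-1,0,0,0],[0,0,-1,0,0,0],[0,0,-0.5,0,0,0],[-0.23,-0.91,0,0,0,0],[-0.23,-0.91,0,0,0,0],[-0.23,-0.91,0,0,0,0],[-0.23,-0.91,0,0,0,0]]]'
python3 -m jog '[[[-0.23,-0.91,0,0,0,0],[-0.23,-0.91,0,0,0,0],[-0.23,-0.91,0,0,0,0],[0,0,0.5,0,0,0],[0,0,0.5,0,0,0],[0,0,0,0,0,0],[0,0,0,0,0,0]]]'
python3 - <<'E'
from h import *
cv2.imwrite('pics/s7.png',np.hstack([cv2.resize(eyes.get_image('scene')[20:160,190:350],(480,420)),cv2.resize(eyes.get_image('top')[180:300,100:190],(315,420))]))
E
```

```text
clock: 29.32
tool_pos: [0.5368, 0.2085, 0.116]
eef_rot: [3.141, 0.001, -0.179]
ft_force: [0.6, 0.1, -1.5]
gripper_width: 0.0651
finger_force: 39.4
clock: 30.2
tool_pos: [0.5319, 0.2913, 0.0862]
eef_rot: [3.141, 0.001, -0.18]
ft_force: [0.3, -0.3, -1.7]
gripper_width: 0.0652
finger_force: 39.5
```

View pics/s7.png

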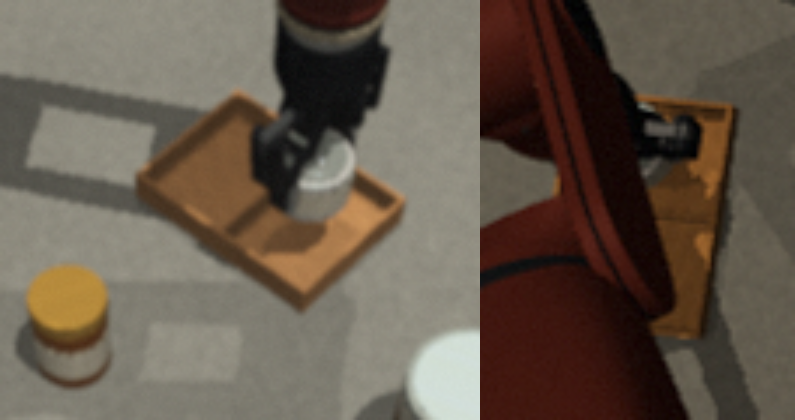

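The tin hangs over the far cell of the two-tray (scene crop (318,180)), clear of divider and walls. Lower and release, opening partly.

```bash
python3 -m jog '[[[0,0,0.7,0,0,0],[0,0,0.5,0,0,0],[0,0,0.3,0,0,0],[0,0,0.2,0,0,0],[0,0,0.1,0,0,0],[0,0,0,0,0,0],[0,0,0,0,0,0]]]'
python3 -m jog '[[[0,0,0,0,0,0],[0,0,0,0,0,0],[0,0,0,0,0,0],[0,0,-0.5,0,0,0],[0,0,-1,0,0,0],[0,0,-1,0,0,0],[0,0,-1,0,0,0],[0,0,-1,0,0,0]]]' 0.9
```

```text
clock: 31.18
tool_pos: [0.5322, 0.2923, 0.0331]
eef_rot: [-3.141, -0.001, -0.179]
ft_force: [0.6, 0.3, -1.1]
gripper_width: 0.0652
finger_force: 39.5
clock: 32.17
tool_pos: [0.532, 0.2922, 0.1699]
eef_rot: [-3.141, -0.001, -0.179]
ft_force: [0.4, -0.3, -0.1]
gripper_width: 0.0768
finger_force: 0.0
```

```bash
python3 -m jog '[[[-0.24,0.93,0,0,0,0],[-0.24,0.93,0,0,0,0],[-0.24,0.93,0,0,0,0],[-0.24,0.93,0,0,0,0],[-0.24,0.93,0,0,0,0],[-0.24,0.93,0,0,0,0],[-0.24,0.93,0,0,0,0],[-0.24,0.93,0,0,0,0]]]' 1 >/dev/null
python3 -m jog '[[[0,0,0.8,0,0,0],[0,0,0,0,0,0],[0,0,0,0,0,0]]]'
python3 - <<'E'
from h import *
cv2.imwrite('pics/s8.png',np.hstack([cv2.resize(eyes.get_image('scene')[20:200,160:360],(480,432)),cv2.resize(eyes.get_image('top')[180:300,100:188],(317,432))]))
E
```

```text
clock: 33.55
tool_pos: [0.4359, 0.0829, 0.1446]
eef_rot: [-3.141, -0.001, -0.179]
ft_force: [0.4, 0.0, 0.5]
gripper_width: 0.0851
finger_force: 0.0
```

View pics/s8.png

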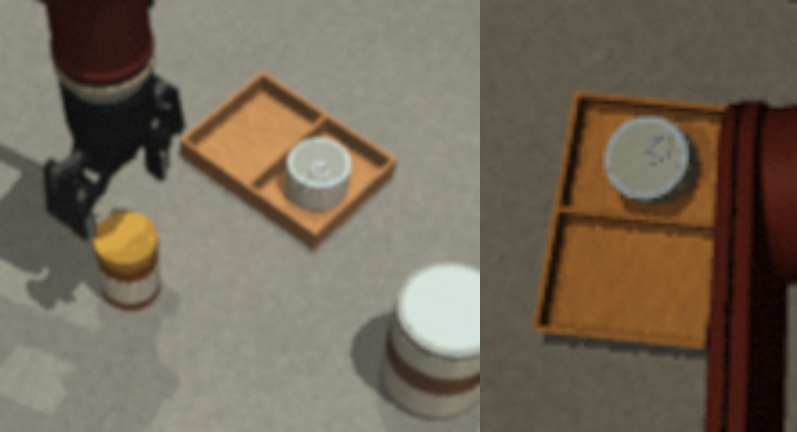

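The tin sits upright in the far cell of the two-tray (top crop (648,158)), and the jaws straddle the jam jar (scene crop (127,245)). Descend 66 mm and close on the lid.

```bash
python3 -m jog '[[[0,0,1,0,0,0],[0,0,0.7,0,0,0],[0,0,0.4,0,0,0],[0,0,0.1,0,0,0],[0,0,0,0,0,0]]]' 
python3 -m jog '[[[0,0,0,0,0,0],[0,0,0,0,0,0],[0,0,0,0,0,0],[0,0,0,0,0,0],[0,0,0,0,0,0],[0,0,0,0,0,0]]]' 0 45
```

```text
clock: 34.28
tool_pos: [0.4359, 0.0828, 0.0781]
eef_rot: [-3.141, -0.001, -0.179]
ft_force: [0.5, -0.2, 1.3]
gripper_width: 0.0854
finger_force: 0.0
clock: 35.02
tool_pos: [0.4364, 0.0828, 0.0787]
eef_rot: [-3.141, -0.002, -0.179]
ft_force: [0.2, 1.8, 6.3]
gripper_width: 0.0603
finger_force: 48.0
```

```bash
python3 -m jog '[[[0,0,-0.5,0,0,0],[0,0,-1,0,0,0],[0,0,-1,0,0,0],[0,0,-0.5,0,0,0],[-0.14,-0.93,0,0,0,0],[-0.14,-0.93,0,0,0,0],[-0.14,-0.93,0,0,0,0],[-0.14,-0.93,0,0,0,0]]]'
python3 -m jog '[[[-0.14,-0.93,0,0,0,0],[-0.14,-0.93,0,0,0,0],[-0.14,-0.93,0,0,0,0],[-0.14,-0.93,0,0,0,0],[0,0,0.5,0,0,0],[0,0,0.5,0,0,0],[0,0,0,0,0,0],[0,0,0,0,0,0]]]'
python3 - <<'E'
from h import *
cv2.imwrite('pics/s9.png',np.hstack([cv2.resize(eyes.get_image('scene')[20:160,190:350],(480,420)),cv2.resize(eyes.get_image('top')[180:300,100:190],(315,420))]))
E
```

```text
clock: 36.02
tool_pos: [0.4381, 0.1962, 0.1671]
eef_rot: [3.141, 0.001, -0.179]
ft_force: [0.6, 0.3, -3.7]
gripper_width: 0.0603
finger_force: 50.0
clock: 37.02
tool_pos: [0.4421, 0.3076, 0.1373]
eef_rot: [3.141, 0.0, -0.18]
ft_force: [-0.2, 0.3, -1.7]
gripper_width: 0.0604
finger_force: 50.1
```

View pics/s9.png

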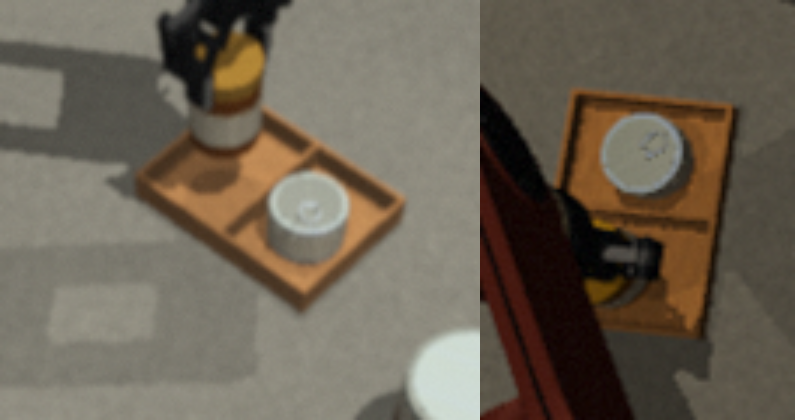

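The jam jar hangs over the near cell (scene crop (225,120)), clear of the tin. Lower, release, retreat high and back for a clear check.

```bash
python3 -m jog '[[[0,0,0.6,0,0,0],[0,0,0.5,0,0,0],[0,0,0.3,0,0,0],[0,0,0.2,0,0,0],[0,0,0.1,0,0,0],[0,0,0.06,0,0,0],[0,0,0,0,0,0],[0,0,0,0,0,0]]]'
python3 -m jog '[[[0,0,0,0,0,0],[0,0,0,0,0,0],[0,0,0,0,0,0],[0,0,-0.5,0,0,0],[0,0,-1,0,0,0],[0,0,-1,0,0,0],[0,0,-1,0,0,0],[0,0,-1,0,0,0]]]' 0.9
python3 -m jog '[[[0,0.9,-0.3,0,0,0],[-0.2,0.9,-0.3,0,0,0],[-0.2,0.9,-0.3,0,0,0],[-0.2,0.9,-0.3,0,0,0],[-0.2,0.9,-0.3,0,0,0],[0,0.9,0,0,0,0],[0,0.9,0,0,0,0],[0,0.9,0,0,0,0]]]'
python3 - <<'E'
from h import *
cv2.imwrite('pics/e1.png',cv2.resize(np.hstack([eyes.get_image('scene')[20:384,0:390],eyes.get_image('top')[20:384,80:430]]),(800,394)))
E
```

```text
clock: 38.12
tool_pos: [0.4423, 0.3084, 0.0851]
eef_rot: [-3.141, -0.001, -0.179]
ft_force: [0.0, -0.2, -3.0]
gripper_width: 0.0604
finger_force: 50.1
clock: 39.12
tool_pos: [0.4422, 0.3084, 0.222]
eef_rot: [-3.141, -0.001, -0.179]
ft_force: [-0.9, 0.8, -0.6]
gripper_width: 0.0766
finger_force: 0.0
clock: 40.12
tool_pos: [0.3798, 0.0993, 0.266]
eef_rot: [-3.141, -0.002, -0.179]
ft_force: [-0.2, 0.6, 1.1]
gripper_width: 0.0769
finger_force: 0.0
```

View pics/e1.png

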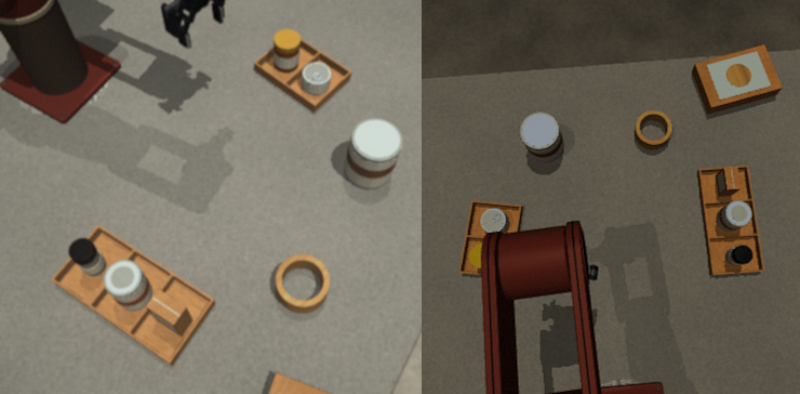

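All five stand upright in their cells: spice jar (85,255), soup can (126,287), carton (170,310), jam jar (287,48) and tin (317,77) in the left picture. The bystanders are undisturbed and the gripper touches nothing.

```bash
python3 -c "
from rig import workorder; print(workorder.hand_in())"
```

```text
the job is handed in; nothing more can be done
None
```

I made up both parcels and handed the job in after about 40 s on the robot's clock; the last pictures show all five items upright in their cells and the big can and tape roll unmoved, but the hand-in returned no verdict.

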